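Set up the tablet mill: catch cup on its post, drive stem meshed and held down

ROBOT

A 6-joint arm with a two-finger parallel gripper is mounted at the origin on the work surface. World frame = base frame: x ahead of the robot, y to its left, z up, the work surface at z = 0. Lengths are in m, angles in degrees, forces in N, time in s.
With the tool pointing down it reaches from about 0.4 to 0.825 m from the base axis. Payload 7 kg.
Tool frame: the origin (TCP) lies between the finger pads; the fingertips stand 19 mm ahead of it and the grasp point (between the pads) is the TCP; x points along the fingers, y is the direction in which the jaws open and shut, and the axes are right-handed (so a half turn about x gives the same grasp; the last joint's range is limited). The gripper opens to 88 mm and grips with 3 to 60 N. Pads are 19 mm wide; open, the fingers measure 130 mm over their backs; the gripper's body (78 mm by 193 mm) begins 47 mm behind the grasp point.
Start: joints at [-57.577, 20.546, 0.682, 0, -70.136, -16.507], TCP at [0.185, -0.649, 0.246] pointing down, gripper open.
Joint ranges: [-176.03, 176.03], [-82.01, 121.73], [-58.28, 71.71], [-173.87, 95.51], [-174.79, -0.11], [-173.66, 173.66]. Speed limits (degrees/s): [136.94, 136.94, 172.46, 180, 180, 180].

INTERFACE

Orientations are given as [roll, pitch, yaw] about the fixed x, y, z axes, in that order (R = Rz(yaw) Ry(pitch) Rx(roll)).
In Python, from plant import r gives the robot as it stands.
- The arm moves only by the tool send_rows, never from a script. Its argument "plan" is a list of rows, each a list of 2 entries, a list of its own where there are three numbers: the shift along the tool's x, y, z scaled (see below), then the turn, a rotation vector about the tool's x, y, z scaled (see below). A call has exactly 5 rows; each row is the pose to reach, as a shift and turn from the pose measured when the call began, along the tool's axes at that moment; what a row does not reach only later rows make up. The controller multiplies each number of a shift by 0.15 m and each number of a turn by pi/4 rad. A row lasts 1/10 s, in which the tool goes at most 50 mm and 8.59 degrees, less where a joint would pass 70% of its speed; a pose out of reach is approached as far as the arm can. A call with a number of a shift or a turn outside -1 to 1 is refused whole. A call with a gripper value outside its range is refused whole. "jaw" is the opening, from -1 (shut) to 1 (fully open), so that 0 is half open, set as the call begins (left out, the last holds). The fingers move at their own pace and stop on an object; "force" is the grip in N (left out, the last holds). Time passes only in rows, so rows that repeat a pose let the fingers close, or fill a call up. It gives the time, the measured TCP pose, the force and the opening at its end, in the units of the state.
- r.get_state(): the state, without advancing time (a new reading comes with each control period).
- r.capture(name): name is "scene" or "top"; returns a dict with "color" (400x640x3 uint8, red, green, blue), "range_z" (400x640 float32, m along the optical axis (not along the pixel's ray), 0 where there is no reading), "mtx" (3x3 intrinsics, pixels), "pose" (4x4, takes a point from camera to world coordinates). Camera axes: x right, y down, z forward; pixel columns grow to the right and rows downward; lengths in m; the calibration is good to about 2 mm. A picture is of the moment at which its call begins.
- r.close_job(): hands the job in, once; it reports no verdict.
Trained networks look in a picture, given as the dict that the camera call returned (one of the last four; its "shot" number tells which), for a name from the list of things; names that differ only in an ending like _2 or _b are one class to them, and where a whole thing is asked for, a point or a joint stands for the part that bears it (a point fixed in the world has none). Each returns a list of dicts, best first, with "score" (0 to 1); they miss things now and then, are a little off and sometimes report something else, mostly with a low value. They report only what shows in the picture. A call takes as long as a camera call. They do not tell look-alikes from the thing itself.
- r.find_in(picture, target): "uv" ([column, row] in pixels, amid what is visible of it).
- r.trace(picture, target): "mask" (400x640 bool, what is visible of it) and "uv" ([column, row] in pixels, amid what is visible of it).
The state is a dict: "time_s": time; "joints": joint angles; "qd": joint speeds; "joint_torque": joint torques, N m; "tcp_pos": TCP position; "eef_rot": TCP orientation; "contact_force": force on the tool from outside, world axes, zero at the start; "moment": the same for the moment, N m; "gripper_width": finger opening in m.
Only numpy, scipy, OpenCV 4.12 (cv2) and the standard library are available. Lean on these libraries where they do the work, as an engineer would, in place of code of your own. Each camera call takes 0.05 s, during which the arm holds its last target. There are 200 camera calls.

TASK

Get the tablet mill ready on the pull-out board: stand the little steel measuring cup upright and centred on the narrow raised post beside the mill, below the chute, and let go of it. Then take the drive stem out of its wooden rest by its black paddle, turn it until its four splines mesh with the slots of the socket on top of the mill, slide it fully home against the spring inside until its collar sits flush on the square head, and finish while still holding it pressed down there (do not let go, the spring would lift it). Leave the pill organizer, the glass tumbler and the tin alone.

Things in the scene. Friction and masses are not known exactly. Their poses are not given: they have to be found in the camera images.
- cup_center (a point): Centre (half-way up) of the loose stainless measuring cup: plain straight round cup without handle, 44 mm outer diameter, 40 mm high, wall 2.5 mm, open top, about 60 g. z is up; its underside is 20 mm below this point. It starts upright on the board.
- post_top (a point): Centre of the flat top of the mill's narrow catch post: fixed aluminium cylinder, 30 mm diameter, top 35 mm above the board, 95 mm from the mill's axis. Axes are the mill's: z up, y from the mill's axis to the post. Beside the post there is free finger room along x. A cup on it reaches 75 mm above the board.
- mill: The fixed tablet mill, placed and turned differently each time; origin under its axis, y towards the post. Foot 110 (x) by 190 (y) by 10 mm; white round housing, 88 mm diameter, 85 mm high; on it the square head, up to 120 mm. A chute sticks out of the housing towards the post: 24 mm wide, 75 to 90 mm above the board, ending 66 mm from the axis.
- socket (a point): Centre of the socket's mouth in the flat top of the square head (46 mm), 120 mm above the board; z up. Along x and y run four slots in a cross, 7.8 mm wide, 29 mm end to end, over 28 mm deep, with a core hole of about 14 mm in the middle; a spring plunger's top is 16 mm down in it. The head does not turn; its yaw differs each time.
- plunger (a joint): How far the spring plunger in the socket is pushed down, in m: 0 when free, 0.008 when the stem is fully home (range 0 to 0.012). It takes 4 N to start and 8 N at 0.008.
- stem_grip (a point): Centre of the black grip paddle on top of the loose drive stem (about 120 g). Paddle: 50 mm along x, 16 mm thick along y, 34 mm high; z points up. The collar's underside is 37 mm below. At the start the stem hangs upright in the rest, this point 82 mm above the board, turned differently each time. Fully home, it is 37 mm above the socket's mouth.
- stem_collar (a point): Centre of the underside of the stem's round steel collar (38 mm diameter, 6 mm thick); axes as stem_grip. Below it: four splines in a cross along x and y, 26 mm tip to tip, 5 mm thick, 16 mm long, on a 12 mm core that goes on 8 mm further, tapering to 6 mm. All four quarter turns mesh, with 0.1 rad of play; out of line, the collar stays 16 mm high.
- rest: Fixed wooden rest, 60 mm square, 45 mm high, with a round bore of 31 mm in its top; origin under its centre. The stem hangs in the bore by its collar and must be lifted 24 mm to come free.
- organizer: Bystander: navy plastic weekly pill organizer with seven lids in a row, two popped up, 224 mm along y, 48 mm along x, 65 mm high to the popped lids; origin under its centre.
- tumbler: Bystander: glass shot tumbler, 48 mm diameter, 60 mm high, on a bamboo mat 8 mm thick; origin under its centre.
- tin: Bystander: small round aluminium tin with a hinged lid, 58 mm diameter, 29 mm high, on the same mat; origin under its centre.
Things that resemble listed ones, but are neither listed nor needed, are in the scene too. Leave any orange or purple look-alike of the part that bears cup_center alone. What is shaped like the part that bears stem_grip but yellow is not meant.

How it is judged:
By the outcome, as a careful person would: the job done as asked, in the order asked, and still so for the second after the job is handed in, while the arm keeps its last pose, push and grip.
It also fails if it takes over 58 s, if anything falls off the work surface, if the arm or the gripper's body presses on something with over 40 N, if the wrist force passes 120 N, or if a joint passes its speed limit or range.

## Working session

There is one attempt and no reset: what is moved stays moved. The work goes in short steps, Python scripts to look and compute and a tool call to move; the robot and the scene stay as the last step left them, time stands still between calls to the robot, and variables do not carry over. Pictures are saved under pics/ and viewed, about 8 in all and at most 12, crops included, and the job is handed in when it is done.

Besides the shell and the picture viewer there is one more tool, called after ">>>" as name(argument=value, ...), one argument or row to a line, values as JSON. send_rows: Moves the arm, as the interface text tells. Its arguments: {"type":"object","properties":{"plan":{"type":"array"},"jaw":{"type":"number"},"force":{"type":"number"}},"required":["plan"]}

```bash
mkdir -p pics; ls
cat > h.py <<'E'
import numpy as np, cv2
from plant import r
def cloud(p):
    z=p["range_z"]; K=p["mtx"]; T=np.array(p["pose"])
    v,u=np.mgrid[0:400,0:640]
    P=np.stack([(u-K[0][2])/K[0][0]*z,(v-K[1][2])/K[1][1]*z,z],-1)
    W=P@T[:3,:3].T+T[:3,3]; W[z<=0]=np.nan
    return W
def save(p,n): cv2.imwrite("pics/"+n+".png",cv2.cvtColor(p["color"],cv2.COLOR_RGB2BGR))
E
python3 - <<'E'
from h import *
np.set_printoptions(precision=4,suppress=True)
print(r.get_state())
for c in ("scene","top"):
    p=r.capture(c); save(p,c+"0"); W=cloud(p); np.save(c+"0.npy",W)
    print(c,np.array(p["pose"]),p["mtx"][0][0])
    for t in ("cup_center","post_top","mill","socket","stem_grip","stem_collar","rest","organizer","tumbler","tin"):
        try:
            for d in r.trace(p,t)[:4]:
                m=d["mask"]; print(t,round(d["score"],2),np.round(d["uv"]),m.sum(),np.nanmedian(W[m],0),"zmax",np.nanpercentile(W[m][:,2],97))
        except Exception as e: print(t,e)
E
```

```text
pics
{'time_s': 0.0, 'joints': array([-57.5774,  20.5897,   0.6333,  -0.0176, -70.1354, -16.5075]), 'qd': array([-0.0605,  0.0018,  0.0136, -0.0034, -0.0708,  0.0697]), 'joint_torque': array([ -0.0008, -58.2727,  29.3057,   6.9972,   0.007 ,  -0.0001]), 'tcp_pos': array([ 0.1849, -0.6487,  0.2446]), 'eef_rot': array([ 96.3082,  89.9068, 112.2173]), 'contact_force': array([ 0.1152,  0.0761, -0.7544]), 'moment': array([-0.0118, -0.01  , -0.0564]), 'gripper_width': 0.08751050277354054}
scene [[ 0.5675  0.5614 -0.6023  1.3842]
 [ 0.8232 -0.4032  0.3998 -0.4768]
 [-0.0184 -0.7227 -0.691   0.999 ]
 [ 0.      0.      0.      1.    ]] 466.12287335267183
cup_center 0.68 [193. 237.] 312 [ 0.44   -0.2934  0.0225] zmax 0.04170393282719269
cup_center 0.64 [198. 259.] 332 [ 0.5165 -0.3103  0.0223] zmax 0.040395339519591185
cup_center 0.54 [214. 276.] 330 [ 0.6025 -0.3033  0.0231] zmax 0.04071014457431977
post_top 0.91 [337. 205.] 1534 [0.5871 0.0837 0.016 ] zmax 0.08683829862146314
mill 0.61 [336. 208.] 1491 [0.5876 0.0834 0.0178] zmax 0.08685867742890208
socket 0.66 [375. 263.] 1444 [0.8052 0.065
[... 1721 characters left out ...]
 238.] 257 [ 0.4788 -0.1702  0.0943] zmax 0.10051894889831996
stem_grip 0.66 [417. 279.] 212 [ 0.3799 -0.1968  0.0754] zmax 0.08062955221961318
stem_grip 0.62 [455. 226.] 320 [ 0.5092 -0.3158  0.0089] zmax 0.04048731700426215
stem_collar 0.63 [415. 277.] 210 [ 0.3799 -0.1963  0.0757] zmax 0.08063640974664986
stem_collar 0.57 [405. 240.] 230 [ 0.4794 -0.1698  0.0956] zmax 0.10057893714702593
rest 0.88 [398. 238.] 391 [ 0.4814 -0.1604  0.0438] zmax 0.047997178668117486
organizer 0.89 [305. 122.] 1743 [0.7911 0.0729 0.026 ] zmax 0.05596782991605503
tumbler 0.57 [190. 243.] 381 [0.4743 0.3796 0.0366] zmax 0.06887054658369719
tin 0.77 [174. 203.] 448 [0.5739 0.4212 0.0339] zmax 0.0374276978905511
```

Run:
```python
import cv2,numpy as np
a=cv2.imread("pics/top0.png")[90:310,150:490]; b=cv2.imread("pics/scene0.png")[120:310,150:460]
a=cv2.resize(a,None,fx=2.35,fy=2.35,interpolation=cv2.INTER_CUBIC)
cv2.imwrite("pics/a.png",a); cv2.imwrite("pics/b.png",cv2.resize(b,None,fx=2.5,fy=2.5,interpolation=cv2.INTER_CUBIC))
```

```text
(no output)
```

View pics/a.png

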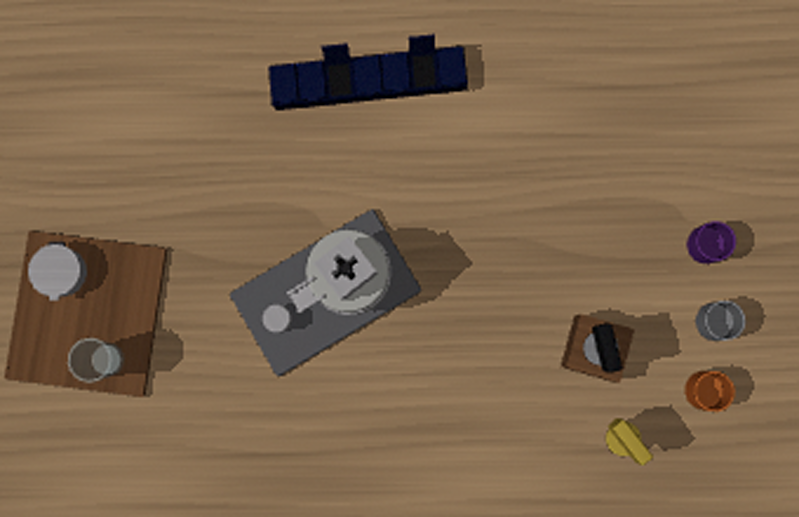

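View pics/b.png

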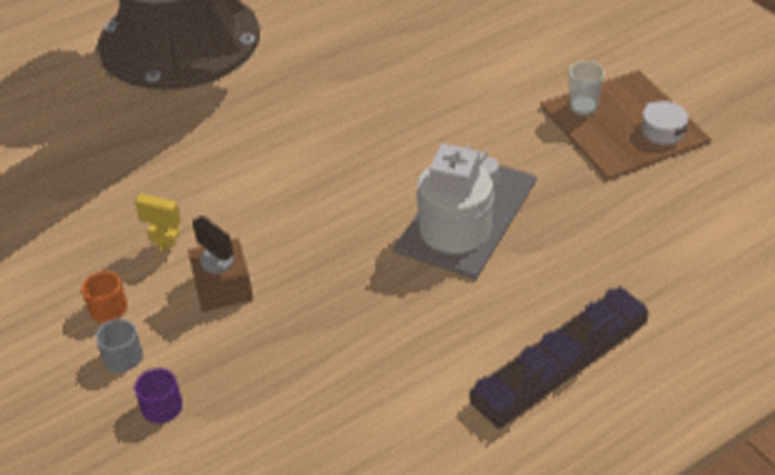

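```bash
cat >> h.py <<'E'
def rect(Q):
    (c,s,a)=cv2.minAreaRect((Q[:,:2]*1000).astype(np.float32)); return np.round(c,1),np.round(s,1),round(a,1)
def sel(W,c,rad,z0,z1):
    m=(np.hypot(W[...,0]-c[0],W[...,1]-c[1])<rad)&(W[...,2]>z0)&(W[...,2]<z1); return W[m]
def circ(Q):
    from scipy.optimize import least_squares
    f=least_squares(lambda p:np.hypot(Q[:,0]-p[0],Q[:,1]-p[1])-p[2],[*Q[:,:2].mean(0),.02],loss="soft_l1",f_scale=.001); return np.round(f.x*1000,1)
E
python3 - <<'E'
from h import *
for c in ("top0","scene0"):
    W=np.load(c+".npy"); print(c)
    for n,ce,rad,z0,z1 in (("head",(.563,.094),.045,.115,.13),("paddle",(.48,-.17),.05,.09,.11),("rest",(.485,-.16),.05,.042,.052),("foot",(.54,.13),.15,.006,.016)):
        Q=sel(W,ce,rad,z0,z1); print(n,len(Q),np.round(Q.mean(0)*1000,1),rect(Q))
    Q=sel(W,(.51,-.315),.035,.034,.048); print("cuprim",len(Q),circ(Q),Q[:,2].max(),rect(Q))
    Q=sel(W,(.51,.17),.045,.03,.045); print("post",len(Q),np.round(Q.mean(0)*1000,1) if len(Q) else 0,rect(Q) if len(Q) else 0)
    Q=sel(W,(.55,.10),.07,.082,.096); print("hous",len(Q),circ(Q),rect(Q))
    Q=sel(W,(.51,.24),.045,-.02,.02);
    Q=sel(W,(.60,-.10),.05,-.02,.02);print("board z",np.median(Q[:,2]))
E
```

```text
top0
head 299 [564.9  95.3 119.3] (array([565.1,  95.6]), array([46.5, 45.9]), 37.3)
paddle 143 [ 480.  -173.9   97.4] (array([ 480.1, -174.3]), array([49.8, 15.9]), 11.6)
rest 323 [ 479.5 -170.3   45.5] (array([ 480. , -174.5]), array([60.4, 59.8]), 73.0)
foot 1603 [535.8 136.2   9.5] (array([561.3, 141.1]), array([149. , 235.4]), 30.0)
cuprim 66 [ 508.3 -311.8   20.6] 0.04407987792397616 (array([ 508. , -311.7]), array([43.7, 41.1]), 88.1)
post 105 [517.3 177.8  34.6] (array([517.7, 177.7]), array([27., 26.]), 89.1)
hous 569 [565.1  97.4  36.2] (array([564.3, 106.1]), array([103.7,  84.7]), 89.2)
board z -0.0007610166639908655
scene0
head 183 [568.3  96.9 119.8] (array([567.1,  98.1]), array([46.6, 51.1]), 39.3)
paddle 95 [ 484.4 -173.3   96.8] (array([ 481.8, -172.6]), array([53. , 17.1]), 10.0)
rest 233 [ 487.4 -175.2   45.9] (array([ 482.4, -172.7]), array([59.8, 65.7]), 73.8)
foot 669 [575.8 121.7  10.2] (array([553.2, 133.8]), array([229.9, 219.9]), 10.4)
cuprim 80 [ 510.6 -309.8   20.6] 0.04447505530444884 (array([ 509.5, -309.5]), array([42.6, 46.3]), 80.1)
post 35 [523.  184.3  35.2] (array([524.6, 183. ]), array([18.7, 29.3]), 53.4)
hous 283 [562.6 100.8  37.2] (array([560. , 101.8]), array([ 84. , 105.1]), 59.0)
board z 2.2725060993489254e-05
```

```bash
cat >> h.py <<'E'
from scipy.spatial.transform import Rotation as Ro
def go(pos,psi=None):
    "shift and turn (scaled) to TCP pos, tool down with jaw y-axis at world angle psi (mod 180, nearest)"
    s=r.get_state(); R=Ro.from_euler("xyz",s["eef_rot"],degrees=True)
    M=R.as_matrix(); cur=np.degrees(np.arctan2(M[1,1],M[0,1]))
    if psi is None: psi=cur
    psi=cur+(psi-cur+90)%180-90; a=np.radians(psi)
    y=np.array([np.cos(a),np.sin(a),0]); x=np.array([0,0,-1.]); T=np.stack([x,y,np.cross(x,y)],1)
    d=M.T@(np.array(pos)-s["tcp_pos"])/.15; w=Ro.from_matrix(M.T@T).as_rotvec()/(np.pi/4)
    print("t",round(s["time_s"],2),"tcp",np.round(s["tcp_pos"],4),"psi",round(cur,1),"->",round(psi,1),"j",np.round(s["joints"],0),"F",np.round(s["contact_force"],1),"w",round(s["gripper_width"],4))
    print("shift",np.round(d,3),"turn",np.round(w,3))
E
python3 -c "
from h import *
go((.5095,-.311,.13),90)"
```

```text
t 1.1 tcp [ 0.1851 -0.6491  0.2456] psi 105.9 -> 90.0 j [-58.  21.   1.  -0. -70. -17.] F [-0.2  0.1  0.5] w 0.0878
shift [0.771 1.575 2.698] turn [0.354 0.    0.   ]
```

>>> send_rows(
  plan=[
    [[0.06, 0.12, 0.2], [0.1, 0, 0]],
    [[0.15, 0.3, 0.5], [0.2, 0, 0]],
    [[0.2, 0.45, 0.75], [0.3, 0, 0]],
    [[0.25, 0.58, 1.0], [0.35, 0, 0]],
    [[0.25, 0.58, 1.0], [0.35, 0, 0]],
  ],
  jaw=0.6,
  force=15,
)

```text
time_s: 1.6
tcp_pos: [0.3082, -0.5211, 0.2074]
eef_rot: [89.0, 89.9, 89.3]
contact_force: [0.7, -0.4, 0.4]
gripper_width: 0.0705
```

```bash
python3 -c "
from h import *
go((.5095,-.311,.13),90)"
```

```text
t 1.6 tcp [ 0.3082 -0.5211  0.2074] psi 90.3 -> 90.0 j [-41.  16. -12.  -0. -63. -49.] F [ 0.7 -0.4  0.4] w 0.0705
shift [0.518 1.393 1.35 ] turn [ 0.007  0.    -0.001]
```

>>> send_rows(
  plan=[
    [[0.07, 0.2, 0.2], [0, 0, 0]],
    [[0.15, 0.45, 0.45], [0, 0, 0]],
    [[0.2, 0.7, 0.7], [0, 0, 0]],
    [[0.25, 0.95, 0.95], [0, 0, 0]],
    [[0.25, 1.0, 1.0], [0, 0, 0]],
  ],
)

```text
time_s: 2.1
tcp_pos: [0.4594, -0.3679, 0.1695]
eef_rot: [98.8, 89.9, 99.2]
contact_force: [0.6, -0.3, -0.1]
gripper_width: 0.0698
```

```bash
python3 -c "
from h import *
go((.5095,-.311,.1),90)"
```

```text
t 2.1 tcp [ 0.4594 -0.3679  0.1695] psi 90.4 -> 90.0 j [-20.  16. -16.  -0. -58. -70.] F [ 0.6 -0.3 -0.1] w 0.0698
shift [0.464 0.376 0.337] turn [ 0.01  -0.    -0.002]
```

>>> send_rows(
  plan=[
    [[0.2, 0.18, 0.16], [0.005, 0, 0]],
    [[0.45, 0.376, 0.337], [0.01, 0, 0]],
    [[0.5, 0.376, 0.337], [0.01, 0, 0]],
    [[0.6, 0.376, 0.337], [0.01, 0, 0]],
    [[0.75, 0.376, 0.337], [0.01, 0, 0]],
  ],
)

```text
time_s: 2.6
tcp_pos: [0.5106, -0.3113, 0.0575]
eef_rot: [15.7, 89.9, 15.8]
contact_force: [-0.0, 0.0, -0.2]
gripper_width: 0.0702
```

```bash
python3 -c "
from h import *
go((.5095,-.311,.028),90)"
```

```text
t 2.6 tcp [ 0.5106 -0.3113  0.0575] psi 90.1 -> 90.0 j [-13.  24. -22.  -0. -44. -77.] F [-0.   0.  -0.2] w 0.0702
shift [ 0.197  0.002 -0.008] turn [ 0.002  0.002 -0.001]
```

Down, then close.

>>> send_rows(
  plan=[
    [[0.1, 0, -0.008], [0, 0, 0]],
    [[0.197, 0, -0.008], [0, 0, 0]],
    [[0.197, 0, -0.008], [0, 0, 0]],
    [[0.197, 0, -0.008], [0, 0, 0]],
    [[0.197, 0, -0.008], [0, 0, 0]],
  ],
)

```text
time_s: 3.1
tcp_pos: [0.51, -0.3118, 0.029]
eef_rot: [-0.2, 89.8, -0.1]
contact_force: [-0.3, -0.2, 0.5]
gripper_width: 0.0698
```

>>> send_rows(
  plan=[
    [[0, 0, 0], [0, 0, 0]],
    [[0, 0, 0], [0, 0, 0]],
    [[0, 0, 0], [0, 0, 0]],
    [[0, 0, 0], [0, 0, 0]],
    [[0, 0, 0], [0, 0, 0]],
  ],
  jaw=-0.3,
  force=15,
)

```text
time_s: 3.6
tcp_pos: [0.5101, -0.3118, 0.0293]
eef_rot: [-2.5, 89.8, -2.5]
contact_force: [-0.0, 0.7, 2.8]
gripper_width: 0.0441
```

```bash
python3 -c "
from h import *
go((.5095,-.311,.15),90)"
```

```text
t 3.6 tcp [ 0.5101 -0.3118  0.0293] psi 90.1 -> 90.0 j [-13.  26. -23.  -0. -41. -77.] F [-0.   0.7  2.8] w 0.0441
shift [-0.805  0.005 -0.001] turn [0.002 0.004 0.   ]
```

>>> send_rows(
  plan=[
    [[-0.2, 0, 0], [0, 0, 0]],
    [[-0.45, 0, 0], [0, 0, 0]],
    [[-0.7, 0.1, 0], [0, 0, 0]],
    [[-0.9, 0.3, 0], [0.15, 0, 0]],
    [[-1.0, 0.6, 0], [0.3, 0, 0]],
  ],
)

```text
time_s: 4.1
tcp_pos: [0.5105, -0.2222, 0.182]
eef_rot: [4.4, 89.6, -9.4]
contact_force: [0.9, 0.8, -0.5]
gripper_width: 0.0443
```

```bash
python3 -c "
from h import *
go((.5187,.179,.18),30)"
```

```text
t 4.1 tcp [ 0.5105 -0.2222  0.182 ] psi 76.2 -> 30.0 j [  -3.   12.  -20.    0.  -58. -100.] F [ 0.9  0.8 -0.5] w 0.0443
shift [ 0.011  2.611 -0.585] turn [ 1.027  0.008 -0.004]
```

>>> send_rows(
  plan=[
    [[0, 0.15, -0.04], [-0.18, 0, 0]],
    [[0, 0.35, -0.08], [-0.37, 0, 0]],
    [[0, 0.55, -0.12], [-0.56, 0, 0]],
    [[0, 0.75, -0.17], [-0.75, 0, 0]],
    [[0, 0.95, -0.21], [-0.94, 0, 0]],
  ],
)

```text
time_s: 4.6
tcp_pos: [0.5134, -0.0751, 0.1818]
eef_rot: [-37.1, 89.6, -8.2]
contact_force: [0.9, 0.6, -0.1]
gripper_width: 0.0441
```

```bash
python3 -c "
from h import *
go((.5187,.179,.18),None)"
```

```text
t 4.6 tcp [ 0.5134 -0.0751  0.1818] psi 118.9 -> 118.9 j [ 13.   9. -24.   0. -57. -75.] F [ 0.9  0.6 -0.1] w 0.0441
shift [0.011 1.466 0.848] turn [0.    0.007 0.005]
```

>>> send_rows(
  plan=[
    [[0, 0.2, 0.11], [-0.18, 0, 0]],
    [[0, 0.4, 0.23], [-0.37, 0, 0]],
    [[0, 0.6, 0.34], [-0.56, 0, 0]],
    [[0, 0.8, 0.46], [-0.75, 0, 0]],
    [[0, 0.98, 0.57], [-0.94, 0, 0]],
  ],
)

```text
time_s: 5.1
tcp_pos: [0.517, 0.0965, 0.1817]
eef_rot: [-78.5, 89.6, -7.0]
contact_force: [0.9, -0.2, -0.1]
gripper_width: 0.0445
```

```bash
python3 -c "
from h import *
go((.5187,.179,.15),210)"
```

```text
t 5.1 tcp [0.517  0.0965 0.1817] psi 161.5 -> 210.0 j [ 32.   9. -24.   0. -57. -51.] F [ 0.9 -0.2 -0.1] w 0.0445
shift [0.211 0.165 0.525] turn [-1.077 -0.002  0.009]
```

>>> send_rows(
  plan=[
    [[0, 0.04, 0.15], [-0.19, 0, 0]],
    [[0, 0.08, 0.3], [-0.38, 0, 0]],
    [[0, 0.12, 0.42], [-0.57, 0, 0]],
    [[0, 0.165, 0.525], [-0.76, 0, 0]],
    [[0, 0.165, 0.525], [-0.95, 0, 0]],
  ],
)

```text
time_s: 5.6
tcp_pos: [0.5183, 0.1808, 0.1814]
eef_rot: [-121.4, 89.6, -6.8]
contact_force: [-0.5, 0.1, -0.8]
gripper_width: 0.044
```

>>> send_rows(
  plan=[
    [[0, 0, 0], [-0.12, 0, 0]],
    [[0, 0, 0], [-0.12, 0, 0]],
    [[0, 0, 0], [-0.12, 0, 0]],
    [[0, 0, 0], [-0.12, 0, 0]],
    [[0, 0, 0], [-0.12, 0, 0]],
  ],
)

```text
time_s: 6.1
tcp_pos: [0.5183, 0.1806, 0.1814]
eef_rot: [-126.5, 89.6, -6.6]
contact_force: [-0.5, 0.5, -0.4]
gripper_width: 0.044
```

Run:
```python
from h import *
go((.5187,.179,.11),210)
s=r.get_state()["tcp_pos"]
for c in ("top","scene"):
    p=r.capture(c); W=cloud(p); np.save(c+"1.npy",W); save(p,c+"1")
    for d in r.trace(p,"cup_center")[:4]: print(c,round(d["score"],2),np.round(d["uv"]),np.nanmedian(W[d["mask"]],0))
    Q=sel(W,s,.04,s[2]-.01,s[2]+.03); print(len(Q)); 
    if len(Q): print(circ(Q),rect(Q))
```

```text
t 6.1 tcp [0.5183 0.1806 0.1814] psi -150.1 -> -150.0 j [ 40.  12. -21.   0. -57. -10.] F [-0.5  0.5 -0.4] w 0.044
shift [ 0.476  0.006 -0.009] turn [-0.003 -0.005  0.007]
top 0.83 [451. 195.] [ 0.59664896 -0.31010853  0.0134073 ]
top 0.78 [453. 256.] [ 0.43138772 -0.30214905  0.01007728]
top 0.32 [298. 205.] [0.56440172 0.09590461 0.11835779]
1
[523.3 165.2  11. ] (array([515.5, 157.5]), array([0., 0.]), 0.0)
scene 0.8 [216. 275.] [ 0.60237352 -0.30292095  0.0218005 ]
scene 0.74 [191. 239.] [ 0.44189816 -0.29516564  0.02376452]
scene 0.61 [347. 153.] [0.52635835 0.17395578 0.17653363]
308
[521.  179.   22.7] (array([521.4, 179.6]), array([74. , 45.5]), 10.8)
```

>>> send_rows(
  plan=[
    [[0.15, 0, -0.007], [0, -0.005, 0.007]],
    [[0.35, 0, -0.007], [0, -0.005, 0.007]],
    [[0.5, 0, -0.007], [0, -0.005, 0.007]],
    [[0.6, 0, -0.007], [0, -0.005, 0.007]],
    [[0.68, 0, -0.007], [0, -0.005, 0.007]],
  ],
)

```text
time_s: 6.8
tcp_pos: [0.5194, 0.1795, 0.0783]
eef_rot: [106.6, 89.9, -133.5]
contact_force: [-0.3, 0.2, -0.4]
gripper_width: 0.0443
```

Run:
```python
from h import *
go((.5184,.1795,.0643),210)
p=r.capture("scene"); save(p,"s2"); im=cv2.imread("pics/s2.png")[120:260,270:420]; cv2.imwrite("pics/s2c.png",cv2.resize(im,None,fx=4,fy=4,interpolation=cv2.INTER_CUBIC))
W=cloud(p); Q=sel(W,(.5184,.1795),.027,.045,.09); Q=Q[Q[:,2]>.05]; print(len(Q),circ(Q))
```

```text
t 6.8 tcp [0.5194 0.1795 0.0783] psi -150.1 -> -150.0 j [ 40.  19. -27.   0. -44. -10.] F [-0.3  0.2 -0.4] w 0.0443
shift [0.093 0.005 0.003] turn [-0.002 -0.    -0.001]
185 [521.9 178.7  20.8]
```

View pics/s2c.png

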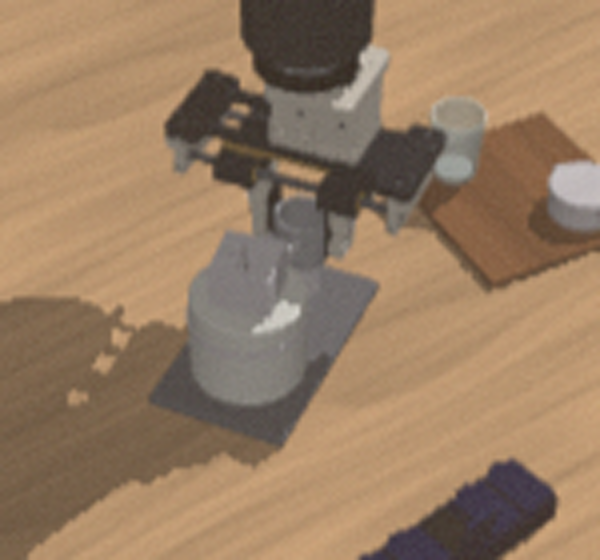

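>>> send_rows(
  plan=[
    [[0.03, 0.005, 0.003], [0, 0, 0]],
    [[0.06, 0.005, 0.003], [0, 0, 0]],
    [[0.08, 0.005, 0.003], [0, 0, 0]],
    [[0.092, 0.005, 0.003], [0, 0, 0]],
    [[0.096, 0.005, 0.003], [0, 0, 0]],
  ],
)

```text
time_s: 7.35
tcp_pos: [0.5179, 0.1791, 0.064]
eef_rot: [105.5, 89.9, -134.6]
contact_force: [-7.2, -1.5, 20.4]
gripper_width: 0.0438
```

Run:
```python
from h import *
go((.5184,.1795,.0643),210)
```

```text
t 7.35 tcp [0.5179 0.1791 0.064 ] psi -150.1 -> -150.0 j [ 40.  20. -28.   0. -42. -10.] F [-7.2 -1.5 20.4] w 0.0438
shift [-0.002 -0.004  0.001] turn [-0.001 -0.001 -0.003]
```

>>> send_rows(
  plan=[
    [[0, 0, 0], [0, 0, 0]],
    [[0, 0, 0], [0, 0, 0]],
    [[0, 0, 0], [0, 0, 0]],
    [[0, 0, 0], [0, 0, 0]],
    [[0, 0, 0], [0, 0, 0]],
  ],
)

```text
time_s: 7.85
tcp_pos: [0.5181, 0.1792, 0.0642]
eef_rot: [109.1, 89.9, -131.0]
contact_force: [-0.4, 0.3, 1.8]
gripper_width: 0.0442
```

>>> send_rows(
  plan=[
    [[0, 0, 0], [0, 0, 0]],
    [[0, 0, 0], [0, 0, 0]],
    [[0, 0, 0], [0, 0, 0]],
    [[0, 0, 0], [0, 0, 0]],
    [[0, 0, 0], [0, 0, 0]],
  ],
  jaw=0.5,
)

```text
time_s: 8.35
tcp_pos: [0.5181, 0.1793, 0.0641]
eef_rot: [107.8, 89.9, -132.3]
contact_force: [-0.6, 1.4, 0.1]
gripper_width: 0.0654
```

>>> send_rows(
  plan=[
    [[-0.1, 0, 0], [0, 0, 0]],
    [[-0.3, 0, 0], [0, 0, 0]],
    [[-0.55, 0, 0], [0, 0, 0]],
    [[-0.8, 0, 0], [0, 0, 0]],
    [[-1.0, 0, 0], [0, 0, 0]],
  ],
)

```text
time_s: 8.85
tcp_pos: [0.5186, 0.1796, 0.2165]
eef_rot: [152.4, 90.0, -87.6]
contact_force: [-0.1, 0.9, 0.1]
gripper_width: 0.0656
```

Run:
```python
from h import *
go((.481,-.1735,.2),101.5)
```

```text
t 8.85 tcp [0.5186 0.1796 0.2165] psi -150.0 -> -78.5 j [ 40.  10. -18.   0. -62. -10.] F [-0.1  0.9  0.1] w 0.0656
shift [ 0.112  1.392 -1.914] turn [-1.59e+00 -0.00e+00 -1.00e-03]
```

>>> send_rows(
  plan=[
    [[0, 0.14, -0.19], [0.18, 0, 0]],
    [[0, 0.28, -0.38], [0.37, 0, 0]],
    [[0, 0.42, -0.57], [0.56, 0, 0]],
    [[0, 0.56, -0.76], [0.75, 0, 0]],
    [[0, 0.7, -0.96], [0.94, 0, 0]],
  ],
)

```text
time_s: 9.35
tcp_pos: [0.499, 0.0012, 0.2168]
eef_rot: [-132.0, 90.0, -54.7]
contact_force: [1.2, -0.5, -0.5]
gripper_width: 0.0658
```

Run:
```python
from h import *
go((.481,-.1735,.18),101.5)
```

```text
t 9.35 tcp [0.499  0.0012 0.2168] psi 167.3 -> 101.5 j [ 23.   5. -24.   0. -61. -35.] F [ 1.2 -0.5 -0.5] w 0.0658
shift [ 0.246 -0.138 -1.162] turn [ 1.463e+00 -0.000e+00  1.000e-03]
```

>>> send_rows(
  plan=[
    [[0, -0.03, -0.2], [0.18, 0, 0]],
    [[0, -0.05, -0.4], [0.37, 0, 0]],
    [[0, -0.08, -0.6], [0.56, 0, 0]],
    [[0, -0.1, -0.8], [0.75, 0, 0]],
    [[0, -0.12, -1.0], [0.94, 0, 0]],
  ],
)

```text
time_s: 9.85
tcp_pos: [0.4833, -0.1503, 0.2169]
eef_rot: [-75.6, 90.0, -40.9]
contact_force: [0.8, 0.5, 1.2]
gripper_width: 0.0657
```

Run:
```python
from h import *
go((.481,-.1735,.15),101.5)
for c in ("top","scene"):
    p=r.capture(c); W=cloud(p); save(p,c+"3"); np.save(c+"3.npy",W)
    Q=sel(W,(.5184,.1795),.035,.068,.082); print(c,len(Q),circ(Q),rect(Q),Q[:,2].max())
    Q=sel(W,(.566,.097),.045,.115,.13); print("head",rect(Q))
a=cv2.imread("pics/top3.png")[170:250,235:345]; cv2.imwrite("pics/t3c.png",cv2.resize(a,None,fx=7,fy=7,interpolation=cv2.INTER_CUBIC))
```

```text
t 9.85 tcp [ 0.4833 -0.1503  0.2169] psi 124.7 -> 101.5 j [  5.   6. -23.   0. -61. -60.] F [0.8 0.5 1.2] w 0.0657
shift [ 0.446 -0.118 -0.1  ] turn [0.515 0.    0.001]h.py:16: RuntimeWarning: Mean of empty slice.
  f=least_squares(lambda p:np.hypot(Q[:,0]-p[0],Q[:,1]-p[1])-p[2],[*Q[:,:2].mean(0),.02],loss="soft_l1",f_scale=.001); return np.round(f.x*1000,1)
  ret = um.true_divide(
Traceback (most recent call last):
  File "h.py", line 16, in circ
    f=least_squares(lambda p:np.hypot(Q[:,0]-p[0],Q[:,1]-p[1])-p[2],[*Q[:,:2].mean(0),.02],loss="soft_l1",f_scale=.001); return np.round(f.x*1000,1)
ValueError: Initial guess is outside of provided bounds
```

Run:
```python
from h import *
p=r.capture("scene"); W=cloud(p); save(p,"scene3")
for z0,z1 in ((.06,.09),(.03,.06)):
  Q=sel(W,(.5184,.1795),.04,z0,z1); print(len(Q)); 
  if len(Q): print(circ(Q),rect(Q),Q[:,2].max())
Q=sel(W,(.566,.097),.045,.115,.13); print("head",rect(Q))
a=cv2.imread("pics/top3.png")[150:300,230:430]; b=cv2.imread("pics/scene3.png")[140:260,270:430]
f=lambda i:cv2.resize(i,(560,int(560*i.shape[0]/i.shape[1])),interpolation=cv2.INTER_CUBIC)
cv2.imwrite("pics/t3c.png",cv2.resize(np.vstack([f(a),f(b)]),None,fx=.7,fy=.7))
```

```text
101
[522.  179.2  20.7] (array([523.8, 177. ]), array([40.9, 56.6]), 47.9) 0.08815350194439264
78
[521.7 178.8  20.8] (array([522.3, 182.9]), array([30.6, 48.6]), 72.1) 0.05947912391136356
head (array([567.1,  97.8]), array([47. , 52.2]), 38.1)
```

View pics/t3c.png

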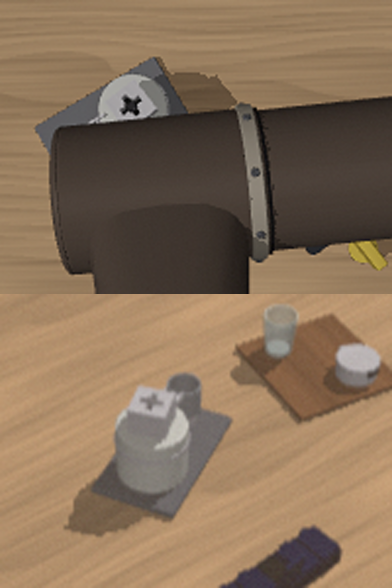

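>>> send_rows(
  plan=[
    [[0.1, -0.05, -0.05], [0.18, 0, 0]],
    [[0.2, -0.11, -0.11], [0.36, 0, 0]],
    [[0.3, -0.11, -0.11], [0.515, 0, 0]],
    [[0.4, -0.11, -0.11], [0.515, 0, 0]],
    [[0.45, -0.11, -0.11], [0.515, 0, 0]],
  ],
)

```text
time_s: 10.45
tcp_pos: [0.478, -0.1743, 0.148]
eef_rot: [-174.9, 89.9, -163.5]
contact_force: [-0.4, 0.4, -0.8]
gripper_width: 0.0658
```

Run:
```python
from h import *
go((.4801,-.1743,.082),101.2)
```

```text
t 10.45 tcp [ 0.478  -0.1743  0.148 ] psi 101.5 -> 101.2 j [  2.  10. -28.   0. -52. -81.] F [-0.4  0.4 -0.8] w 0.0658
shift [ 0.44  -0.003  0.014] turn [ 0.006 -0.002  0.   ]
```

>>> send_rows(
  plan=[
    [[0.1, 0, 0.014], [0, 0, 0]],
    [[0.25, 0, 0.014], [0, 0, 0]],
    [[0.38, 0, 0.014], [0, 0, 0]],
    [[0.44, 0, 0.014], [0, 0, 0]],
    [[0.44, 0, 0.014], [0, 0, 0]],
  ],
)

```text
time_s: 10.95
tcp_pos: [0.4795, -0.1737, 0.0812]
eef_rot: [177.4, 89.8, -171.1]
contact_force: [0.5, 0.8, -0.4]
gripper_width: 0.0656
```

>>> send_rows(
  plan=[
    [[0, 0, 0], [0, 0, 0]],
    [[0, 0, 0], [0, 0, 0]],
    [[0, 0, 0], [0, 0, 0]],
    [[0, 0, 0], [0, 0, 0]],
    [[0, 0, 0], [0, 0, 0]],
  ],
  jaw=-0.8,
  force=35,
)

```text
time_s: 11.45
tcp_pos: [0.4797, -0.1737, 0.0816]
eef_rot: [178.9, 89.8, -169.6]
contact_force: [0.1, 1.7, 0.2]
gripper_width: 0.0311
```

Run:
```python
from h import *
go((.4801,-.1743,.082),101.2)
```

```text
t 11.45 tcp [ 0.4797 -0.1737  0.0816] psi 101.5 -> 101.2 j [  2.  15. -32.   0. -43. -81.] F [0.1 1.7 0.2] w 0.0311
shift [-0.003 -0.005  0.002] turn [ 0.008 -0.004 -0.   ]
```

Still closing; wait another half second.

>>> send_rows(
  plan=[
    [[0, 0, 0], [0, 0, 0]],
    [[0, 0, 0], [0, 0, 0]],
    [[0, 0, 0], [0, 0, 0]],
    [[0, 0, 0], [0, 0, 0]],
    [[0, 0, 0], [0, 0, 0]],
  ],
)

```text
time_s: 11.95
tcp_pos: [0.4797, -0.1737, 0.0817]
eef_rot: [-179.4, 89.8, -167.9]
contact_force: [-0.4, -0.5, 3.5]
gripper_width: 0.0158
```

Run:
```python
from h import *
go((.5651,.0956,.22),127.3)
```

```text
t 11.95 tcp [ 0.4797 -0.1737  0.0817] psi 101.5 -> 127.3 j [  2.  15. -32.   0. -43. -81.] F [-0.4 -0.5  3.5] w 0.0158
shift [-0.925  1.645  0.914] turn [-0.572 -0.004 -0.001]
```

>>> send_rows(
  plan=[
    [[-0.1, 0, 0], [0, 0, 0]],
    [[-0.25, 0, 0], [0, 0, 0]],
    [[-0.45, 0, 0], [0, 0, 0]],
    [[-0.7, 0.08, 0.04], [0, 0, 0]],
    [[-0.95, 0.2, 0.1], [-0.1, 0, 0]],
  ],
)

```text
time_s: 12.45
tcp_pos: [0.488, -0.1413, 0.2249]
eef_rot: [170.6, 89.7, -173.4]
contact_force: [2.2, -0.3, -0.7]
gripper_width: 0.016
```

Run:
```python
from h import *
go((.5651,.0956,.22),127.3)
```

```text
t 12.45 tcp [ 0.488  -0.1413  0.2249] psi 106.0 -> 127.3 j [  6.   6. -22.   0. -63. -80.] F [ 2.2 -0.3 -0.7] w 0.016
shift [0.029 1.377 0.929] turn [-0.474 -0.006 -0.002]
```

>>> send_rows(
  plan=[
    [[0, 0.17, 0.115], [-0.1, 0, 0]],
    [[0, 0.36, 0.24], [-0.2, 0, 0]],
    [[0, 0.55, 0.37], [-0.3, 0, 0]],
    [[0, 0.75, 0.5], [-0.4, 0, 0]],
    [[0, 0.95, 0.64], [-0.474, -0.006, 0]],
  ],
)

```text
time_s: 12.95
tcp_pos: [0.5409, 0.0235, 0.2242]
eef_rot: [86.2, 89.9, 123.7]
contact_force: [0.6, -0.6, -0.5]
gripper_width: 0.0159
```

Run:
```python
from h import *
go((.5651,.0956,.21),127.3)
```

```text
t 12.95 tcp [0.5409 0.0235 0.2242] psi 127.5 -> 127.3 j [ 23.   9. -18.  -0. -63. -76.] F [ 0.6 -0.6 -0.5] w 0.0159
shift [0.095 0.283 0.42 ] turn [ 0.004  0.    -0.003]
```

Run:
```python
from h import *
p=r.capture("top"); save(p,"top4"); W=cloud(p)
for z0,z1,c in ((.068,.082,(.518,.179)),(.115,.13,(.565,.096))):
  Q=sel(W,c,.045,z0,z1); print(len(Q)); 
  if len(Q)>5: print(circ(Q),rect(Q))
# cross from the first top picture
g=cv2.imread("pics/top0.png",0); W=np.load("top0.npy")
m=(np.hypot(W[...,0]-.5651,W[...,1]-.0956)<.019)
K=p["mtx"];T=np.array(p["pose"])
v,u=np.nonzero((g<110)&(np.hypot(np.mgrid[0:400,0:640][1]-299,np.mgrid[0:400,0:640][0]-204)<8))
d=np.stack([(u-K[0][2])/K[0][0],(v-K[1][2])/K[1][1],np.ones(len(u))],-1)@T[:3,:3].T
X=T[:3,3]+d*((.120-T[2,3])/d[:,2])[:,None]
wt=np.clip(110-g[v,u].astype(float),0,60)
c=(X*wt[:,None]).sum(0)/wt.sum(); print("cross n",len(u),c*1000)
th=np.arctan2(X[:,1]-c[1],X[:,0]-c[0]); rr=np.hypot(X[:,1]-c[1],X[:,0]-c[0])
k=(wt*rr**2*np.exp(4j*th)).sum(); print("yaw",np.degrees(np.angle(k))/4,abs(k)/(wt*rr**2).sum())
a=cv2.imread("pics/top4.png")[150:260,230:390]; b=cv2.imread("pics/top0.png")[184:224,279:319]
cv2.imwrite("pics/t4c.png",np.hstack([cv2.resize(b,(400,400),interpolation=cv2.INTER_CUBIC),cv2.resize(a,(400,275),interpolation=cv2.INTER_CUBIC)[:,:].copy() if 0 else cv2.copyMakeBorder(cv2.resize(a,(400,275),interpolation=cv2.INTER_CUBIC),0,125,0,0,cv2.BORDER_CONSTANT)]))
```

```text
0
0
cross n 77 [564.1281652   94.57449612 120.        ]
yaw 41.130530014091924 0.5766999964032076
```

View pics/t4c.png

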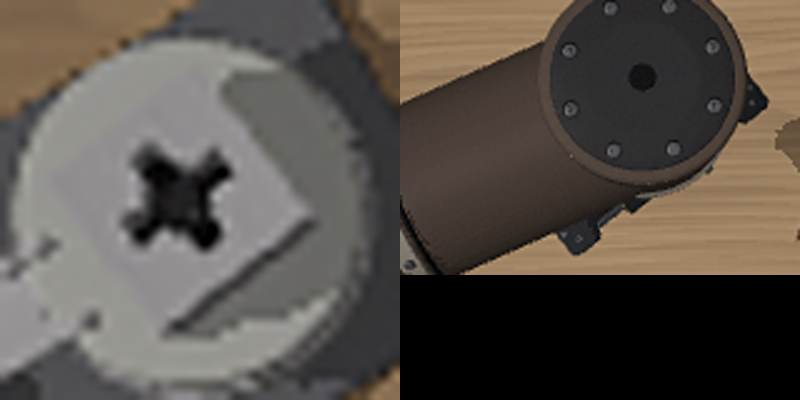

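>>> send_rows(
  plan=[
    [[0, 0.1, 0.15], [0, 0, 0]],
    [[0.03, 0.2, 0.3], [-0.01, 0, 0]],
    [[0.1, 0.283, 0.42], [-0.01, 0, -0.003]],
    [[0.18, 0.283, 0.42], [-0.01, 0, -0.003]],
    [[0.195, 0.283, 0.42], [-0.01, 0, -0.003]],
  ],
)

```text
time_s: 13.5
tcp_pos: [0.5657, 0.0993, 0.1929]
eef_rot: [157.0, 89.9, -164.8]
contact_force: [0.0, -0.8, -0.6]
gripper_width: 0.0162
```

Run:
```python
from h import *
go((.5649,.0953,.177),128)
p=r.capture("scene"); save(p,"s5"); a=cv2.imread("pics/s5.png")[130:240,280:410]; cv2.imwrite("pics/s5c.png",cv2.resize(a,None,fx=5,fy=5,interpolation=cv2.INTER_CUBIC))
```

```text
t 13.5 tcp [0.5657 0.0993 0.1929] psi 128.2 -> 128.0 j [ 29.  14. -16.  -0. -60. -81.] F [ 0.  -0.8 -0.6] w 0.0162
shift [ 0.106 -0.018 -0.021] turn [ 0.005 -0.002 -0.001]
```

View pics/s5c.png

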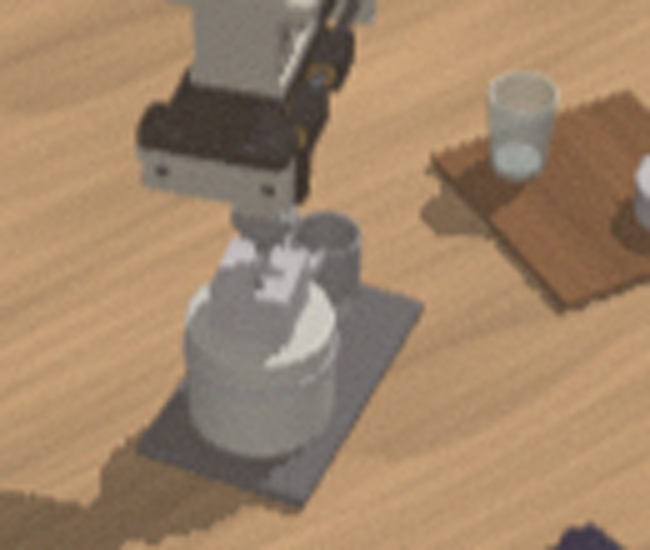

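>>> send_rows(
  plan=[
    [[0, -0.018, -0.021], [0.005, 0, 0]],
    [[0, -0.018, -0.021], [0.005, 0, 0]],
    [[0.02, -0.018, -0.021], [0.005, 0, 0]],
    [[0.04, -0.018, -0.021], [0.005, 0, 0]],
    [[0.04, -0.018, -0.021], [0.005, 0, 0]],
  ],
)

```text
time_s: 14.05
tcp_pos: [0.5649, 0.0946, 0.1871]
eef_rot: [161.1, 89.9, -160.9]
contact_force: [0.6, 0.2, -1.4]
gripper_width: 0.0158
```

Run:
```python
from h import *
go((.5649,.0953,.174),128)
```

```text
t 14.05 tcp [0.5649 0.0946 0.1871] psi 127.9 -> 128.0 j [ 29.  14. -17.  -0. -59. -81.] F [ 0.6  0.2 -1.4] w 0.0158
shift [0.087 0.004 0.003] turn [-0.001 -0.001 -0.   ]
```

>>> send_rows(
  plan=[
    [[0.02, 0.003, 0.002], [0, 0, 0]],
    [[0.04, 0.003, 0.002], [0, 0, 0]],
    [[0.06, 0.003, 0.002], [0, 0, 0]],
    [[0.08, 0.003, 0.002], [0, 0, 0]],
    [[0.08, 0.003, 0.002], [0, 0, 0]],
  ],
)

```text
time_s: 14.55
tcp_pos: [0.5645, 0.095, 0.1745]
eef_rot: [161.6, 89.9, -160.5]
contact_force: [0.7, -0.3, -0.7]
gripper_width: 0.0155
```

>>> send_rows(
  plan=[
    [[0.01, 0, 0], [0, 0, 0]],
    [[0.02, 0, 0], [0, 0, 0]],
    [[0.03, 0, 0], [0, 0, 0]],
    [[0.04, 0, 0], [0, 0, 0]],
    [[0.045, 0, 0], [0, 0, 0]],
  ],
)

```text
time_s: 15.05
tcp_pos: [0.5645, 0.095, 0.1676]
eef_rot: [161.7, 89.9, -160.4]
contact_force: [0.1, 0.6, -0.8]
gripper_width: 0.0159
```

Run:
```python
from h import *
go((.5649,.0953,.160),128)
```

```text
t 15.05 tcp [0.5645 0.095  0.1676] psi 127.9 -> 128.0 j [ 29.  15. -19.  -0. -57. -81.] F [ 0.1  0.6 -0.8] w 0.0159
shift [ 0.05  -0.     0.004] turn [-0.001 -0.003 -0.001]
```

>>> send_rows(
  plan=[
    [[0.015, 0, 0.002], [0, 0, 0]],
    [[0.03, 0, 0.002], [0, 0, 0]],
    [[0.045, 0, 0.002], [0, 0, 0]],
    [[0.058, 0, 0.002], [0, 0, 0]],
    [[0.064, 0, 0.002], [0, 0, 0]],
  ],
)

```text
time_s: 15.55
tcp_pos: [0.5649, 0.0953, 0.1583]
eef_rot: [166.5, 89.9, -155.6]
contact_force: [-2.4, 0.7, 5.6]
gripper_width: 0.016
```

Run:
```python
from h import *
go((.5649,.0953,.1565),128)
```

```text
t 15.55 tcp [0.5649 0.0953 0.1583] psi 128.0 -> 128.0 j [ 29.  15. -19.  -0. -56. -81.] F [-2.4  0.7  5.6] w 0.016
shift [0.012 0.    0.   ] turn [-0.001 -0.002 -0.   ]
```

>>> send_rows(
  plan=[
    [[0.004, 0, 0], [0, 0, 0]],
    [[0.008, 0, 0], [0, 0, 0]],
    [[0.01, 0, 0], [0, 0, 0]],
    [[0.012, 0, 0], [0, 0, 0]],
    [[0.012, 0, 0], [0, 0, 0]],
  ],
)

```text
time_s: 16.05
tcp_pos: [0.565, 0.0953, 0.1569]
eef_rot: [171.4, 89.9, -150.6]
contact_force: [-2.0, 1.2, 7.5]
gripper_width: 0.0155
```

Run:
```python
from h import *
go((.5649,.0953,.1565),128)
```

```text
t 16.05 tcp [0.565  0.0953 0.1569] psi 128.0 -> 128.0 j [ 29.  15. -19.   0. -55. -81.] F [-2.   1.2  7.5] w 0.0155
shift [ 0.003  0.    -0.   ] turn [-0.001 -0.002 -0.   ]
```

>>> send_rows(
  plan=[
    [[0.002, 0, 0], [0, 0, 0]],
    [[0.004, 0, 0], [0, 0, 0]],
    [[0.005, 0, 0], [0, 0, 0]],
    [[0.006, 0, 0], [0, 0, 0]],
    [[0.006, 0, 0], [0, 0, 0]],
  ],
)

```text
time_s: 16.55
tcp_pos: [0.5649, 0.0952, 0.1567]
eef_rot: [-177.3, 89.9, -139.4]
contact_force: [-3.3, 0.1, 9.2]
gripper_width: 0.0161
```

Run:
```python
from h import *
go((.5649,.0953,.1565),128)
```

```text
t 16.55 tcp [0.5649 0.0952 0.1567] psi 128.0 -> 128.0 j [ 29.  15. -19.   0. -55. -81.] F [-3.3  0.1  9.2] w 0.0161
shift [ 0.001  0.    -0.   ] turn [-0.001 -0.001  0.   ]
```

>>> send_rows(
  plan=[
    [[0.003, 0, 0], [0, 0, 0]],
    [[0.006, 0, 0], [0, 0, 0]],
    [[0.008, 0, 0], [0, 0, 0]],
    [[0.008, 0, 0], [0, 0, 0]],
    [[0.008, 0, 0], [0, 0, 0]],
  ],
)

```text
time_s: 17.05
tcp_pos: [0.565, 0.0953, 0.1567]
eef_rot: [-137.0, 90.0, -99.0]
contact_force: [-5.3, 1.0, 11.4]
gripper_width: 0.0155
```

Run:
```python
from h import *
go((.5649,.0953,.1565),128)
```

```text
t 17.05 tcp [0.565  0.0953 0.1567] psi 128.0 -> 128.0 j [ 29.  15. -19.   0. -55. -81.] F [-5.3  1.  11.4] w 0.0155
shift [ 0.001  0.    -0.   ] turn [-0.    -0.001  0.001]
```

>>> send_rows(
  plan=[
    [[0.004, 0, 0], [0, 0, 0]],
    [[0.008, 0, 0], [0, 0, 0]],
    [[0.012, 0, 0], [0, 0, 0]],
    [[0.014, 0, 0], [0, 0, 0]],
    [[0.014, 0, 0], [0, 0, 0]],
  ],
)

```text
time_s: 17.55
tcp_pos: [0.565, 0.0953, 0.1567]
eef_rot: [-68.0, 89.9, -30.0]
contact_force: [-8.2, 1.5, 19.8]
gripper_width: 0.0159
```

Run:
```python
from h import *
go((.5649,.0953,.1565),128)
p=r.capture("scene"); save(p,"s6"); a=cv2.imread("pics/s6.png")[150:220,300:380]; cv2.imwrite("pics/s6c.png",cv2.resize(a,None,fx=8,fy=8,interpolation=cv2.INTER_CUBIC))
W=cloud(p); Q=sel(W,(.567,.098),.05,.108,.132); print(np.round(np.percentile(Q[:,2],[50,75,90,97])*1000,1))
```

```text
t 17.55 tcp [0.565  0.0953 0.1567] psi 128.0 -> 128.0 j [ 29.  15. -19.   0. -55. -81.] F [-8.2  1.5 19.8] w 0.0159
shift [ 0.001  0.    -0.   ] turn [0.001 0.001 0.001]
[119.7 124.2 126.6 127.8]
```

View pics/s6c.png

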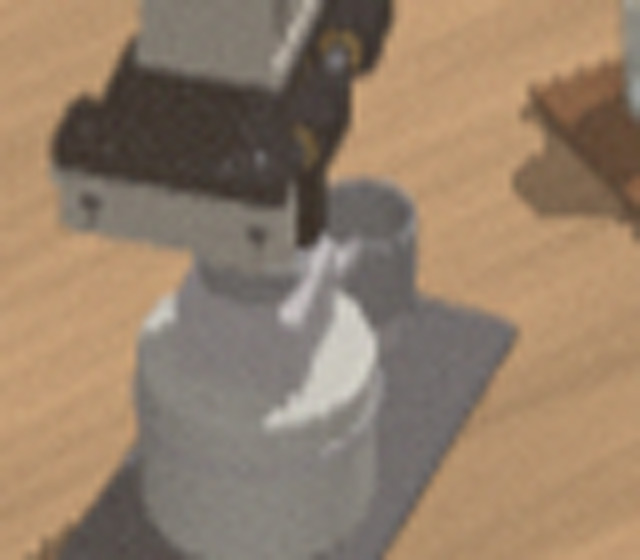

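```bash
python3 -c "
from h import *
print(r.close_job()); s=r.get_state(); print(s['tcp_pos'],s['contact_force'],s['time_s'])"
```

```text
the job is handed in; nothing more can be done
None
the job is handed in; nothing more can be done
```

The job is handed in at about 17.6 s: the cup is on the post and released, and the drive stem is in the socket, still held and pressed down.

- **Cup:** I picked the steel one, in the middle between the orange and purple look-alikes. It met the post at the expected height and still stands upright there in the last scene picture. I estimate it is 1–2 mm off the post's centre. The top camera could not confirm that, because the arm blocked its view. The scene camera's raw fit disagreed by about 4 mm. I put about 3 mm of that down to a camera offset, because it showed the same shift of roughly 2 mm elsewhere.
- **Stem:** I took it out of the rest by the black paddle and turned it to the slots, at about 38°. It went into the slots with no measurable force. The spring force then rose to about 7.5–9 N, and the stem hit a hard stop with the gripper at z = 0.1567 m (0.157 expected).
- **Final hold:** The push is about 20 N down with a 35 N grip. There is a side force of about 8 N, which I did not correct. In the last picture the collar appears flush on the square head.

The pill organizer, tumbler, tin and look-alikes were not touched.

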